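# Pass an order through the pick-up hatch

## Robot

A 6-joint arm with a two-finger parallel gripper is mounted at the origin on the work surface. World frame = base frame: x ahead of the robot, y to its left, z up, the work surface at z = 0. Lengths are in m, angles in degrees, forces in N, time in s.
With the tool pointing down it reaches from about 0.4 to 0.825 m from the base axis. Payload 7 kg.
Tool frame: the origin (TCP) lies at the centre of the arm's flange, where the gripper is bolted on; the fingertips stand 178 mm ahead of it and the grasp point (between the pads) lies 159 mm ahead of it (tip_reach is the distance from the TCP to the fingertips, in m); z points along the fingers, y is the line along which they close (so a half turn about z gives the same grasp; the last joint's range is limited). The gripper opens to 88 mm and grips with 3 to 60 N. Pads are 19 mm wide; open, the fingers measure 130 mm over their backs; the gripper's body (78 mm by 193 mm) begins 47 mm behind the grasp point.
Start: joints at [92.538, 20.546, 0.682, 0, -70.136, -16.507], TCP at [0.163, 0.655, 0.405] pointing down, gripper open.
Joint ranges: [-176.03, 176.03], [-82.01, 121.73], [-58.28, 71.71], [-173.87, 95.51], [-174.79, -0.11], [-173.66, 173.66]. Speed limits (degrees/s): [136.94, 136.94, 172.46, 180, 180, 180].

## Interface

Orientations are given as [roll, pitch, yaw] about the fixed x, y, z axes, in that order (R = Rz(yaw) Ry(pitch) Rx(roll)).
In Python, from plant import * gives the robot as it stands.
- The arm moves only by the shell command python3 -m handwheel 'ROWS'. ROWS is JSON, a list of rows, each a list of 7 numbers: the opening, from -1 (shut) to 1 (fully open), then the shift along the tool's x, y, z as a fraction of full scale, then the turn, a rotation vector about the tool's x, y, z as a fraction of full scale. A call has 1 to 5 rows; each row shifts and turns the commanded pose from where the row before left it, along the tool's axes as they then stand; what a row does not reach is not made up. Full scale, the value 1, is 0.025 m for a shift and 6 degrees for a turn. A row lasts 1/8 s, in which the tool goes at most 62.5 mm and 10.7 degrees, less where a joint would pass 70% of its speed; a pose out of reach is approached as far as the arm can. A call with a number of a shift or a turn outside -1 to 1 is refused whole. A call with a gripper value outside its range is refused whole. The fingers move at their own pace and stop on an object; the grip force is fixed at half the most. Time passes only in rows, so rows that do not move let the fingers close. It gives the time, the measured TCP pose, the force, the opening and the grip force at its end, in the units of the state.
- get_obs(): the state, without advancing time (a new reading comes with each control period).
- snapshot(name): name is "scene" or "top" or "wrist"; returns a dict with "color" (384x512x3 uint8, red, green, blue), "fx", "fy", "cx", "cy" (pixels), "R" (3x3) and "t" (3): a world point X has camera coordinates R X + t; the wrist camera has in their place "tool_from_camera" (4x4, takes a point from camera to tool coordinates, whose origin is the TCP and whose axes are the flange's). Camera axes: x right, y down, z forward; pixel columns grow to the right and rows downward; lengths in m; the calibration is good to about 2 mm. A picture is of the moment at which its call begins: read the wrist's pose just before it. There is no depth.
- close_job(): hands the job in; it is judged then, once.
The state is a dict: "clock": time; "joint_pos": joint angles; "qvel": joint speeds; "tau": joint torques, N m; "tool_pos": TCP position; "orientation": TCP orientation; "force": force on the tool from outside, world axes, zero at the start; "moment": the same for the moment, N m; "opening": finger opening in m; "gripper_force": force on a finger pad.
Only numpy, scipy, OpenCV 4.12 (cv2) and the standard library are available. Lean on these libraries where they do the work, as an engineer would, in place of code of your own. Each camera call takes 0.05 s, during which the arm holds its last target. There are 200 camera calls.

## Task

Set the brown carton with the red band on the loading shelf in front of the pick-up hatch and let go of it, then take the wooden pusher by its black grip and push the carton in through the sprung orange flap until it is wholly inside and the flap can close. Draw the pusher back out so that the flap shuts behind the carton, and stand the pusher flat on the counter, clear of the shelf and hatch, and let go. Keep the carton upright, and leave the white carton, the bottle, bowl, cup and jar where they are.

Things in the scene. Friction and masses are not known exactly. Their poses are not given: they have to be found in the camera images.
- hatch: Pick-up hatch, fixed to the counter. Origin: on the counter under the middle of the closed flap; x points inward (pushing direction, away from the robot), y left, z up. A flat metal deck, top 12 mm above the counter, runs through it; inside it ends at a clear back wall at x = 180 mm. Clear roof and left wall, grey housing on the right; 100 mm tall in all.
- shelf_mid (a point): Point on the loading shelf, the part of the deck outside the flap: hatch frame x -65, y 0, z 12 mm. The shelf spans x -130 to -12, y -120 to +70 mm (behind it the steel front frame, x -12 to 0).
- flap (a joint): Angle of the orange flap, rad: 0 hanging closed, to 1.5 swung inward and up. Hinged along its top edge, inward only; a light spring (under 1.5 N at the lower edge) closes it. It rests on whatever lies under it: it drops behind the carton only once the carton's rear face is 60 mm past the hinge line, and shuts when the pusher is drawn out.
- flap_edge (a point): Middle of the flap's lower edge. The flap is a plate 104 mm wide, 58 mm tall, 3 mm thick, hinge line at hatch frame x 0, z 74 mm. Its opening is 110 mm wide (hatch y -55 to +55) and 62 mm high above the deck; the space inside is as wide.
- carton: Brown cardboard takeaway carton with red bands, a rigid closed box 80 (x) x 60 (y) x 45 mm (z), about 0.16 kg. Origin: centre of the underside, z up. Starts standing on the counter, to the left or right.
- pusher: Wooden bar 195 mm long, 44 wide, 28 tall with an upright black grip. Origin: on the underside below the middle of the grip; x points along the bar to its pushing end at x = 165 mm, rear end x = -30, z up. Grip: 40 (x) x 20 (y) mm, from 28 to 90 mm above the underside. 0.16 kg. Stands on the counter opposite the carton, pushing end away from the robot.
- pusher_tip (a point): Middle of the pusher's pushing end face, 14 mm above its underside.
- pusher_grip (a point): Point on the axis of the black grip, 68 mm above the pusher's underside (the grip's top is 22 mm higher).
- white_carton: White carton with green bands, same size as the brown one; stays where it is. Origin: centre of the underside.
- sauce_bottle: Dark brown sauce bottle with white cap, 56 mm diameter, 150 mm tall. Bystander; origin under its centre.
- batter_bowl: White bowl, 120 mm wide, 65 mm tall. Bystander; origin under its centre.
- cup: Paper-white cup, 72 mm wide, 90 mm tall. Bystander; origin under its centre.
- jam_jar: Amber jar with red lid, 60 mm diameter, 80 mm tall. Bystander; origin under its centre.
There are look-alikes about, which are no part of the job. Leave any purple or yellow look-alike of the carton alone.

How it is judged (in metres and radians):
On the way, in this order (a step that is already met when the one before it is completed fails the run):
1. the brown carton stands let go on the loading shelf in front of the flap (x of carton in the frame of hatch between -0.125 and 0.02 m and y of carton in the frame of hatch between -0.08 and 0.06 m and z of carton in the frame of hatch between 0.008 and 0.018 m and angle between carton's own z axis and vertical below 0.1 rad and contact force between the fingers and carton below 0.1 N and linear speed of carton below 0.05 m/s), for 0.2 s.
2. the pusher reaches in under the open flap behind the carton (value of joint flap above 0.4 rad and x of pusher_tip in the frame of hatch above 0.01 m and y of pusher_tip in the frame of hatch between -0.055 and 0.055 m and z of pusher_tip in the frame of hatch below 0.07 m and x of carton in the frame of hatch above 0.03 m), for 0.1 s.
3. the pusher is out again, the carton wholly inside and the flap shut behind it (x of carton in the frame of hatch between 0.042 and 0.16 m and y of carton in the frame of hatch between -0.05 and 0.05 m and z of carton in the frame of hatch below 0.02 m and angle between carton's own z axis and vertical below 0.12 rad and value of joint flap below 0.08 rad and x of pusher_tip in the frame of hatch below 0 m), for 0.2 s.
At the end, for the whole second after the job is handed in: The brown carton is upright on the deck wholly inside the hatch (its centre 42 to 160 mm inside the flap), the flap has shut behind it (within 0.08 rad), and the pusher stands flat and still on the counter itself (not on the shelf), let go (x of carton in the frame of hatch between 0.042 and 0.16 m and y of carton in the frame of hatch between -0.05 and 0.05 m and z of carton in the frame of hatch below 0.02 m and angle between carton's own z axis and vertical below 0.12 rad and value of joint flap below 0.08 rad and linear speed of each of carton, pusher below 0.02 m/s and height (world z) of pusher below 0.006 m and height (world z) of pusher_tip below 0.02 m and angle between pusher's own z axis and vertical below 0.06 rad); the robot touches nothing.
It fails at once if the carton is tipped over 40 degrees (angle between carton's own z axis and vertical above 0.7 rad).
It fails at once if a bystander is moved more than 30 mm or toppled (distance of any of white_carton, sauce_bottle, batter_bowl, cup, jam_jar from where it was at the start of the episode above 0.03 m or angle between any of white_carton, sauce_bottle, batter_bowl, cup, jam_jar's own z axis and vertical above 0.5 rad).
It also fails if it takes over 67 s, if anything falls off the work surface, if the arm or the gripper's body presses on something with over 40 N, if the wrist force passes 120 N, or if a joint passes its speed limit or range.

## Working session

There is one attempt and no reset: what is moved stays moved. The work goes in short steps, Python scripts to look and compute and a shell command to move; the robot and the scene stay as the last step left them, time stands still between calls to the robot, and variables do not carry over. Pictures are saved under pics/ and viewed, at most 10 in all, crops included, and the job is handed in when it is done.

```bash
mkdir -p pics; ls
python3 - <<'E'
from plant import *
import cv2
o=get_obs();print(o['clock'],o['tool_pos'],o['orientation'],o['opening'])
for n in("scene","top"):
    s=snapshot(n);cv2.imwrite(f"pics/{n}0.png",cv2.resize(s["color"][:,:,::-1],(800,600),interpolation=cv2.INTER_CUBIC))
    print(n,s["fx"],s["fy"],s["cx"],s["cy"],s["R"],s["t"])
E
```

```text
pics
0.0 [0.1629013  0.65483635 0.40371614] [ 1.79903310e+02 -9.51317195e-03 -1.39761855e+01] 0.08769092767792254
scene 388.2564740869527 388.2564740869527 253.77601860420566 187.4608001908091 [[-0.77543101  0.63109356 -0.02067997]
 [ 0.45589594  0.53690307 -0.70985491]
 [-0.43688172 -0.55987142 -0.70404428]] [ 0.43836015 -0.20250241  1.74555998]
top 350.472038975201 350.472038975201 251.94116595971772 186.83574385716085 [[-0.00286361 -0.99999314  0.00234772]
 [-0.99736538  0.00268589 -0.07249198]
 [ 0.07248518 -0.00254912 -0.99736623]] [-0.02621035  0.58537545  1.45515874]
```

View pics/scene0.png

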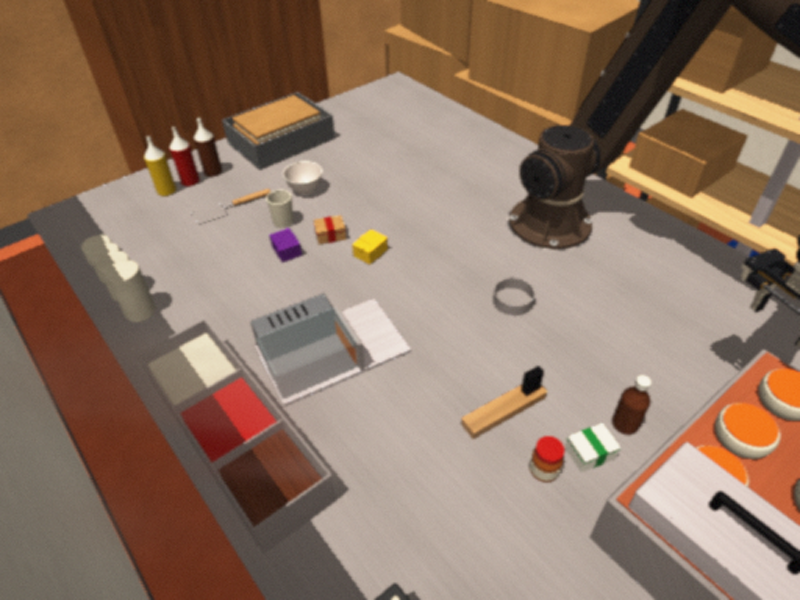

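View pics/top0.png

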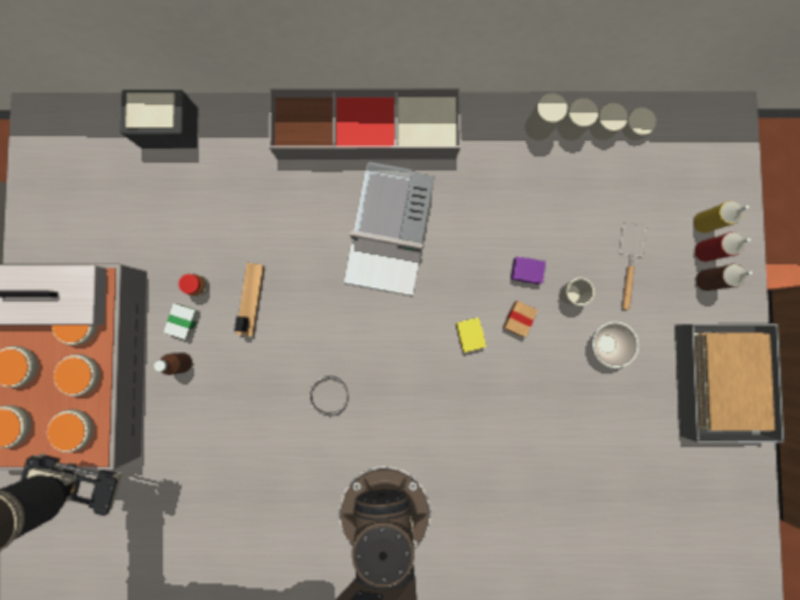

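The top view shows the brown carton with the red band at (521,319). It could be confused with the purple carton (529,270), the yellow carton (471,335) and the white/green carton (181,321). The pusher is at (249,300) with its grip at (242,324), and the hatch is at (392,230). I choose (521,319) and will check it in a close crop.

```bash
cat > h.py <<'E'
from plant import *
import numpy as np, cv2
def ray(s,u,v,z,obs=None):
    "world point on plane z for native pixel"
    d=np.array([(u-s["cx"])/s["fx"],(v-s["cy"])/s["fy"],1.])
    if obs is None:
        R=np.array(s["R"]);t=np.array(s["t"]);c=-R.T@t;w=R.T@d
    else:
        from scipy.spatial.transform import Rotation as Ro
        T=np.array(s["tool_from_camera"]);Rt=Ro.from_euler('xyz',obs["orientation"],degrees=True).as_matrix()
        c=Rt@T[:3,3]+np.array(obs["tool_pos"]);w=Rt@T[:3,:3]@d
    return c+w*(z-c[2])/w[2]
E
python3 - <<'E'
from h import *
s=snapshot("top");c=s["color"][:,:,::-1]
def crop(u,v,w,h,k): return cv2.resize(c[v:v+h,u:u+w],(w*k,h*k),interpolation=cv2.INTER_CUBIC)
a=crop(215,100,66,94,6)   # hatch 396x564
b=crop(290,155,66,47,6)    # carton 396x282
d=crop(140,164,66,57,6)[:,:]  # pusher 396x282
img=np.zeros((600,800,3),np.uint8);img[:564,:396]=a;img[:282,400:796]=b;img[285:285+300,400:796]=d[:300]
cv2.imwrite("pics/c1.png",img)
E
```

```text
(no output)
```

View pics/c1.png

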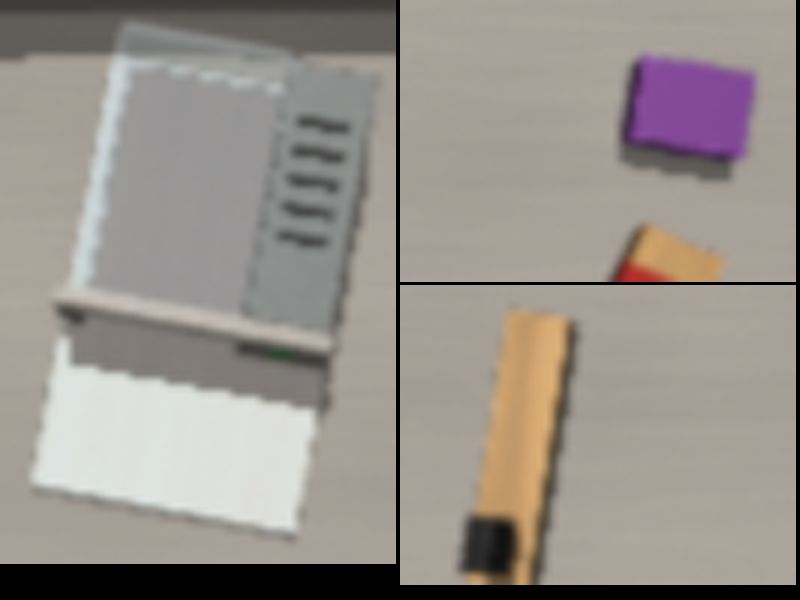

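The crop shows the purple look-alike at (690,107), with the brown carton's top edge just below it. The shelf's front corners are at (33,487) and (297,533), and the pusher's tip end is at (510..575,315).

Run:
```python
from h import *
s=snapshot("top");c=s["color"]
n=lambda p,o:(p+.5)/6-.5+o
A=ray(s,n(33,215),n(487,100),.012);B=ray(s,n(297,215),n(533,100),.012)
y=(A-B)[:2];print("shelf",A,B,np.linalg.norm(y));y/=np.linalg.norm(y)
x=np.array([y[1],-y[0]]);yaw=np.degrees(np.arctan2(x[1],x[0]))
O=A[:2]+.13*x-.07*y;print("hatch O",O,yaw)
L=ray(s,n(55,215),n(297,100),.1);R=ray(s,n(333,215),n(345,100),.1)
for P in(L,R):print("bar",(P[:2]-O)@x,(P[:2]-O)@y)
hsv=cv2.cvtColor(c,cv2.COLOR_RGB2HSV).astype(int)
m=((hsv[...,1]>110)&((hsv[...,0]<20)|(hsv[...,0]>170))&(hsv[...,2]>90)).astype(np.uint8)
def rect(u0,u1,v0,v1,z):
    k=np.zeros_like(m);k[v0:v1,u0:u1]=m[v0:v1,u0:u1]
    pts=np.argwhere(k)[:,::-1];W=np.array([ray(s,u,v,z)[:2] for u,v in pts],np.float32)
    r=cv2.minAreaRect(W);print(len(pts),r,cv2.boxPoints(r).tolist())
rect(315,350,190,220,.045)
rect(145,172,164,220,.028)
b=cv2.resize(c[180:230,300:366,::-1],(792,600),interpolation=cv2.INTER_CUBIC);cv2.imwrite("pics/c2.png",b)
```

```text
shelf [0.61223264 0.10726013 0.012     ] [ 0.57911804 -0.079302    0.012     ] 0.18947824796102358
hatch O [0.7279982 0.0156177] -10.065117721595275
bar -0.008241412085913204 0.06921349786975735
bar -0.008125064186152829 -0.11965718348627953
275 ((0.5117512345314026, -0.3614526391029358), (0.0646592527627945, 0.07705006748437881), 65.21855163574219) [[0.4632226228713989, -0.3746570348739624], [0.533177375793457, -0.40695321559906006], [0.5602798461914062, -0.3482482433319092], [0.49032509326934814, -0.3159520626068115]]
371 ((0.5669149160385132, 0.3583882749080658), (0.0411837212741375, 0.18518602848052979), 81.894775390625) [[0.4723435640335083, 0.35105693340301514], [0.6556797027587891, 0.3249472975730896], [0.6614862680435181, 0.36571961641311646], [0.4781501293182373, 0.391829252243042]]
```

View pics/c2.png

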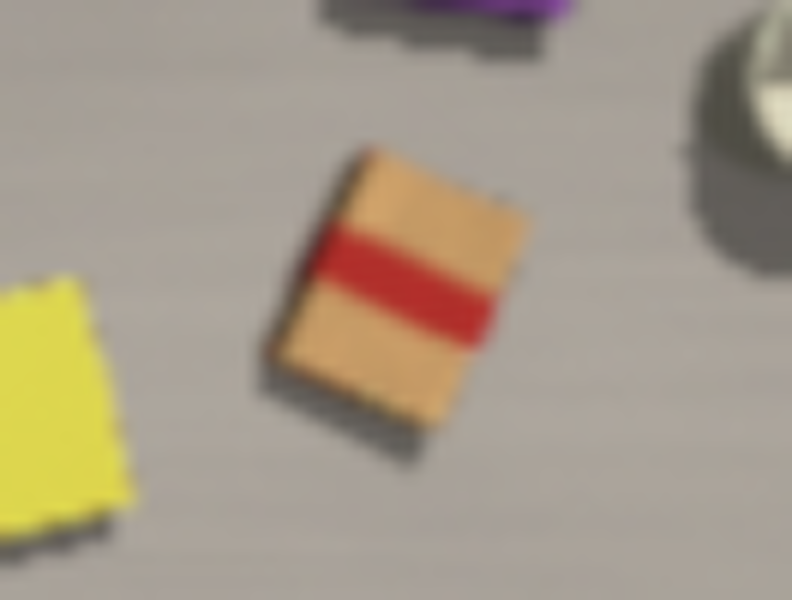

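The enlarged crop confirms the brown carton with one red band at (400,290). The yellow one is about 50 mm clear on the left and the cup is on the right. Pose estimates: carton (0.512,-0.361) yaw -24.8°, hatch (0.728,0.016) yaw -10.1°, pusher origin about (0.497,0.368) yaw -8.1°. First I move to above the carton.

```bash
python3 -m handwheel '[[1,1,0,0,0,0,0.9],[1,1,0,0,0,0,0.9],[1,1,0,0,0,0,0],[1,1,0,0,0,0,0],[1,1,0,0,0,0,0]]'
python3 -m handwheel '[[1,1,0,0,0,0,0],[1,1,0,0,0,0,0],[1,1,0,0,0,0,0],[1,1,0,0,0,0,0],[1,1,0,0,0,0,0]]'
python3 -m handwheel '[[1,1,0,0,0,0,0],[1,1,0,0,0,0,0],[1,1,0,0,0,0,0],[1,1,0,0,0,0,0],[1,1,0,0,0,0,0]]'
```

```text
clock: 0.82
tool_pos: [0.2803, 0.6085, 0.4047]
orientation: [-180.0, -0.0, -24.7]
force: [0.1, 1.0, 0.2]
opening: 0.0877
gripper_force: 0.0
clock: 1.45
tool_pos: [0.3939, 0.556, 0.4047]
orientation: [-180.0, 0.0, -24.8]
force: [0.8, -0.4, 0.3]
opening: 0.0878
gripper_force: 0.0
clock: 2.08
tool_pos: [0.5074, 0.5038, 0.4047]
orientation: [-180.0, -0.0, -24.8]
force: [-0.0, 0.1, -0.0]
opening: 0.0871
gripper_force: 0.0
```

```bash
python3 -m handwheel '[[1,1,1,0,0,0,0],[1,1,1,0,0,0,0],[1,1,1,0,0,0,0],[1,1,1,0,0,0,0],[1,1,1,0,0,0,0]]' >/dev/null
python3 -m handwheel '[[1,1,1,0,0,0,0],[1,1,1,0,0,0,0],[1,1,1,0,0,0,0],[1,1,1,0,0,0,0],[1,1,1,0,0,0,0]]' >/dev/null
python3 -m handwheel '[[1,1,1,0,0,0,0],[1,1,1,0,0,0,0],[1,1,1,0,0,0,0],[1,1,1,0,0,0,0],[1,0.5,1,0,0,0,0]]' | head -3
python3 -m handwheel '[[1,0,1,0,0,0,0],[1,0,1,0,0,0,0],[1,0,1,0,0,0,0],[1,0,1,0,0,0,0],[1,0,1,0,0,0,0]]' >/dev/null
python3 -m handwheel '[[1,0,1,0,0,0,0],[1,0,1,0,0,0,0],[1,0,1,0,0,0,0],[1,0,1,0,0,0,0],[1,0,1,0,0,0,0]]' >/dev/null
python3 -m handwheel '[[1,0,1,0,0,0,0],[1,0,1,0,0,0,0],[1,0,1,0,0,0,0],[1,0,1,0,0,0,0],[1,0,1,0,0,0,0]]'
python3 -m handwheel '[[1,0,1,0,0,0,0],[1,0,0.3,0,0,0,0],[1,0,0,0,0,0,0]]'
python3 - <<'E'
from h import *
o=get_obs();s=snapshot("wrist");print(o["tool_pos"],o["orientation"])
cv2.imwrite("pics/w1.png",cv2.resize(s["color"][:,:,::-1],(800,600)))
hsv=cv2.cvtColor(s["color"],cv2.COLOR_RGB2HSV).astype(int)
m=((hsv[...,1]>110)&((hsv[...,0]<20)|(hsv[...,0]>170))&(hsv[...,2]>90)).astype(np.uint8)
n,l,st,ce=cv2.connectedComponentsWithStats(m)
for i in range(1,n):
    if st[i,4]>1500:
        W=np.array([ray(s,u,v,.045,o)[:2] for v,u in np.argwhere(l==i)],np.float32)
        print(st[i],cv2.minAreaRect(W))
E
```

```text
clock: 3.95
tool_pos: [0.6788, 0.0101, 0.4043]
orientation: [180.0, 0.0, -24.8]
clock: 5.82
tool_pos: [0.5199, -0.3298, 0.4046]
orientation: [180.0, 0.0, -24.8]
force: [0.9, -0.4, 0.4]
opening: 0.0877
gripper_force: 0.0
clock: 6.2
tool_pos: [0.5068, -0.3585, 0.4045]
orientation: [-180.0, 0.0, -24.8]
force: [-0.3, -0.2, 0.6]
opening: 0.0874
gripper_force: 0.0
[ 0.50677311 -0.35846772  0.40451085] [-1.79998020e+02  1.18522869e-02 -2.48323589e+01]
[ 229  114   60   80 4472] ((0.5169480443000793, -0.3649637699127197), (0.06062914803624153, 0.0814952626824379), 65.1827392578125)
```

View pics/w1.png

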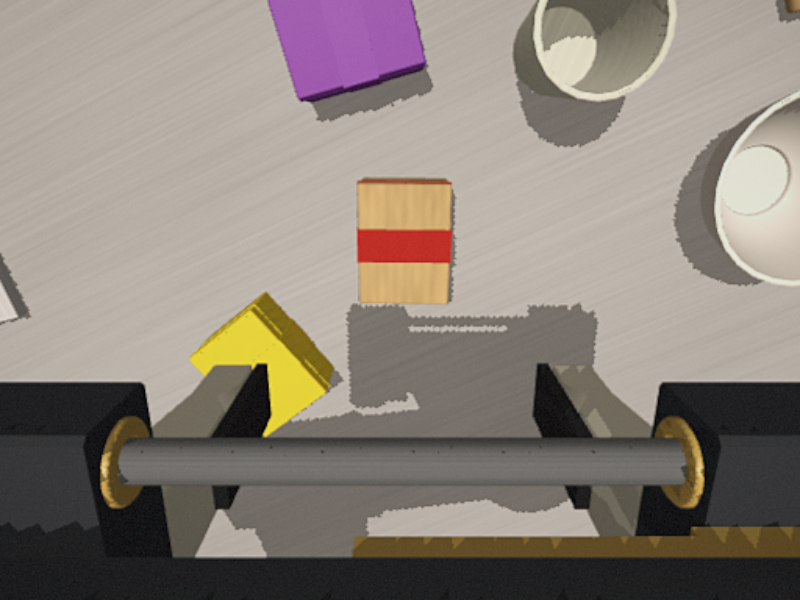

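The wrist view shows the carton at (404,243), square to the gripper. It needs +11 mm in tool x and +1.5 mm in tool y. I descend, grip and lift.

```bash
python3 -m handwheel '[[1,0.44,0.06,1,0,0,0],[1,0,0,1,0,0,0],[1,0,0,1,0,0,0],[1,0,0,1,0,0,0],[1,0,0,1,0,0,0]]' >/dev/null
python3 -m handwheel '[[1,0,0,1,0,0,0],[1,0,0,1,0,0,0],[1,0,0,1,0,0,0],[1,0,0,0.7,0,0,0],[1,0,0,0,0,0,0]]'
python3 -m handwheel '[[-1,0,0,0,0,0,0],[-1,0,0,0,0,0,0],[-1,0,0,0,0,0,0],[-1,0,0,0,0,0,0],[-1,0,0,0,0,0,0]]'
python3 -m handwheel '[[-1,0,0,-0.4,0,0,0],[-1,0,0,-1,0,0,0],[-1,0,0,-1,0,0,0],[-1,0,0,-1,0,0,0],[-1,0,0,0,0,0,0]]'
```

```text
clock: 7.5
tool_pos: [0.5164, -0.3633, 0.1859]
orientation: [180.0, 0.1, -24.7]
force: [-0.4, -0.3, 0.2]
opening: 0.0876
gripper_force: 0.0
clock: 8.12
tool_pos: [0.5167, -0.364, 0.1879]
orientation: [180.0, -0.1, -24.8]
force: [-1.9, 1.4, 6.0]
opening: 0.06
gripper_force: 30.0
clock: 8.75
tool_pos: [0.5171, -0.364, 0.2745]
orientation: [-180.0, -0.2, -24.8]
force: [-0.6, -0.6, -2.6]
opening: 0.0598
gripper_force: 30.0
```

```bash
python3 -m handwheel '[[-1,0,0,0,0,0,-0.8],[-1,0,0,0,0,0,-0.8],[-1,0,0,0,0,0,-0.85],[-1,0,-1,0,0,0,0],[-1,0,-1,0,0,0,0]]'|head -3
python3 -m handwheel '[[-1,0.5,-1,0,0,0,0],[-1,0.5,-1,0,0,0,0],[-1,0.5,-1,0,0,0,0],[-1,0.5,-1,0,0,0,0],[-1,0.5,-1,0,0,0,0]]' >/dev/null
python3 -m handwheel '[[-1,0,-1,0,0,0,0],[-1,0,-1,0,0,0,0],[-1,0,-1,0,0,0,0],[-1,0,-1,0,0,0,0],[-1,0,-1,0,0,0,0]]' >/dev/null
python3 -m handwheel '[[-1,0,-1,0,0,0,0],[-1,0,-1,0,0,0,0],[-1,0,-1,0,0,0,0],[-1,0,-1,0,0,0,0],[-1,0,-0.4,0,0,0,0]]' >/dev/null
python3 -m handwheel '[[-1,0,0,0,0,0,0],[-1,0,0,0,0,0,0]]'
python3 - <<'E'
from h import *
o=get_obs();s=snapshot("wrist");print(o["tool_pos"],o["orientation"])
a=cv2.resize(s["color"][:,:,::-1],(400,300),interpolation=cv2.INTER_AREA)
t=snapshot("top");b=cv2.resize(t["color"][100:194,200:325,::-1],(798,600),interpolation=cv2.INTER_CUBIC)
b[:300,398:798]=a
cv2.imwrite("pics/w2.png",b)
E
```

```text
clock: 9.38
tool_pos: [0.5248, -0.3141, 0.2708]
orientation: [-180.0, 0.1, -10.1]
clock: 11.5
tool_pos: [0.6496, 0.0285, 0.2721]
orientation: [180.0, 0.0, -10.1]
force: [0.4, -0.6, -1.4]
opening: 0.0597
gripper_force: 30.0
[0.64962395 0.028521   0.27207025] [ 1.79991292e+02  1.85223458e-02 -1.00863764e+01]
```

View pics/w2.png

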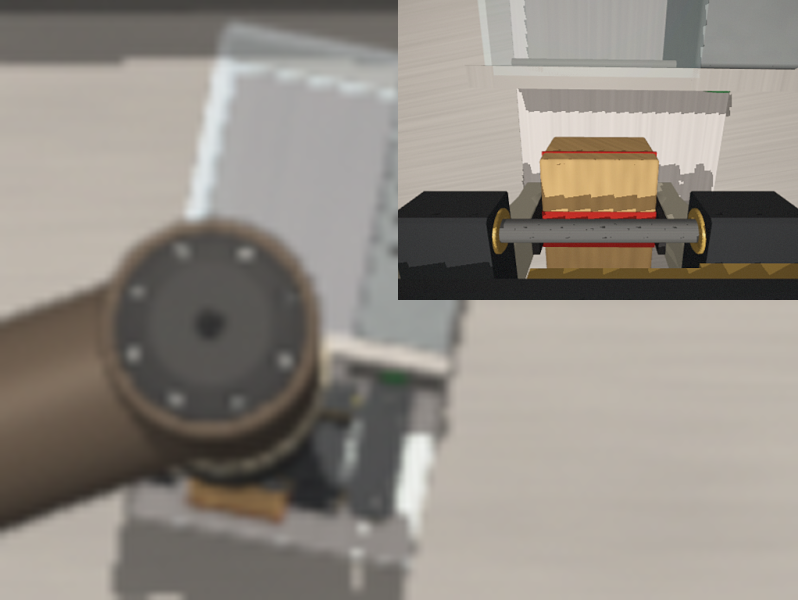

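The wrist inset shows the carton (541–657) centred on the opening's axis and square to the frame bar at row 70. I lower it and check for contact.

```bash
python3 -m handwheel '[[-1,0,0,1,0,0,0],[-1,0,0,1,0,0,0],[-1,0,0,0.5,0,0,0],[-1,0,0,0.3,0,0,0],[-1,0,0,0,0,0,0]]'
```

```text
clock: 12.22
tool_pos: [0.6499, 0.0288, 0.2021]
orientation: [180.0, 0.0, -10.1]
force: [0.2, -0.4, -2.0]
opening: 0.0597
gripper_force: 30.0
```

```bash
python3 -m handwheel '[[-1,0,0,0.06,0,0,0],[-1,0,0,0.06,0,0,0],[-1,0,0,0,0,0,0]]'
```

```text
clock: 12.6
tool_pos: [0.6501, 0.029, 0.1999]
orientation: [-180.0, -0.1, -10.1]
force: [-0.8, 0.6, 1.9]
opening: 0.0596
gripper_force: 30.0
```

The carton is in contact with the shelf. I release, wait, and lift.

```bash
python3 -m handwheel '[[1,0,0,0,0,0,0],[1,0,0,0,0,0,0],[1,0,0,0,0,0,0],[1,0,0,0,0,0,0],[1,0,0,0,0,0,0]]'
python3 -m handwheel '[[1,0,0,-1,0,0,0],[1,0,0,-1,0,0,0],[1,0,0,-1,0,0,0],[1,0,0,-1,0,0,0],[1,0,0,-1,0,0,0]]' >/dev/null
python3 -m handwheel '[[1,-0.3,-1,-1,0,0,0],[1,-0.3,-1,-1,0,0,0],[1,-0.3,-1,-1,0,0,0],[1,-0.3,-1,0,0,0,0],[1,-0.3,-1,0,0,0,0]]'
```

```text
clock: 13.22
tool_pos: [0.6498, 0.0289, 0.1991]
orientation: [180.0, 0.0, -10.1]
force: [0.1, -0.9, 0.2]
opening: 0.0874
gripper_force: 0.0
clock: 14.48
tool_pos: [0.6345, 0.1593, 0.3997]
orientation: [-180.0, -0.0, -10.1]
force: [0.3, -0.5, -1.8]
opening: 0.0875
gripper_force: 0.0
```

```bash
python3 -m handwheel '[[1,-0.9,-0.9,0,0,0,0],[1,-0.9,-0.9,0,0,0,0],[1,-0.9,-0.9,0,0,0,0],[1,-0.9,-0.9,0,0,0,0],[1,-0.9,-0.9,0,0,0,0]]' >/dev/null
python3 -m handwheel '[[1,-0.9,-0.9,0,0,0,0],[1,-0.9,-0.9,0,0,0,0],[1,-0.8,-0.8,0,0,0,-0.33],[1,0,0,0,0,0,0],[1,0,0,0,0,0,0]]'
python3 - <<'E'
from h import *
o=get_obs();s=snapshot("wrist");print(o["tool_pos"],o["orientation"])
t=snapshot("top")
a=cv2.resize(s["color"][:,:,::-1],(800,600));a[450:,:200]=cv2.resize(t["color"][130:202,215:311,::-1],(200,150))
cv2.imwrite("pics/w3.png",a)
E
```

```text
clock: 15.72
tool_pos: [0.491, 0.3642, 0.3991]
orientation: [180.0, 0.0, -8.1]
force: [0.1, -0.5, -0.6]
opening: 0.0875
gripper_force: 0.0
[0.49101473 0.36418806 0.39913442] [ 1.79991459e+02  2.61123008e-03 -8.09101688e+00]
```

View pics/w3.png

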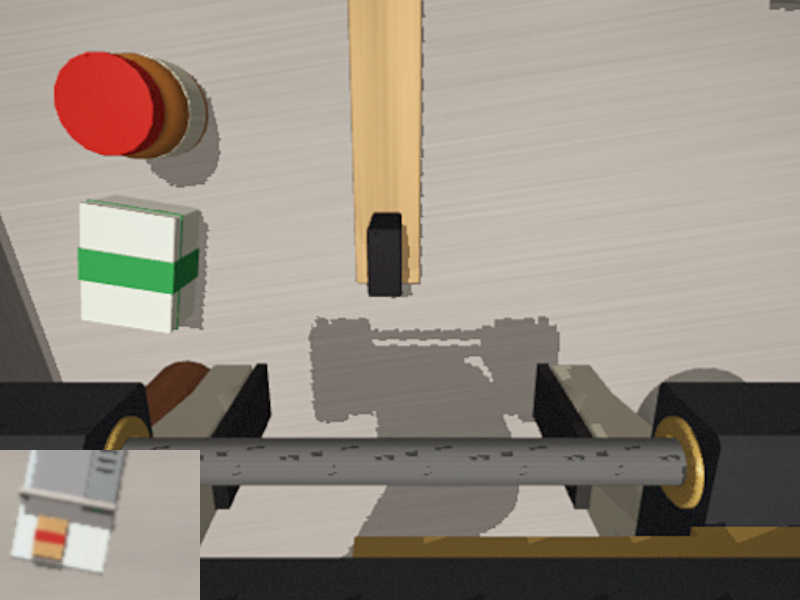

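The wrist view shows the grip's top face at about (385,262) (368–402 × 228–296) and the bar's rear corners at (357,284) and (421,284). The inset shows the carton upright on the shelf, clear of the flap.

Run:
```python
from h import *
o=get_obs();s=snapshot("wrist")
f=lambda u,v,z:ray(s,u*.64,v*.64,z,o)[:2].round(4)
print("grip",[f(u,v,.09) for u,v in((368,296),(402,296),(368,229),(402,229),(385,262))])
a,b,c,d=[f(u,v,.028) for u,v in((357,284),(421,284),(349,2),(422,2))]
print(a,b,c,d,np.linalg.norm(a-b),np.linalg.norm(c-d))
for p,q in((a,c),(b,d)):print(np.degrees(np.arctan2(*(q-p)[::-1])))
# carton and shelf, top view
t=snapshot("top");hsv=cv2.cvtColor(t["color"],cv2.COLOR_RGB2HSV).astype(int)
m=((hsv[...,1]>90)&((hsv[...,0]<20)|(hsv[...,0]>170))&(hsv[...,2]>80))
P=np.array([(u,v) for v,u in np.argwhere(m) if 220<u<280 and 150<v<195])
W=np.array([ray(t,u,v,.057)[:2] for u,v in P],np.float32);print(cv2.minAreaRect(W))
```

```text
grip [array([0.4853, 0.3838]), array([0.4826, 0.3645]), array([0.5235, 0.3776]), array([0.5209, 0.3591]), array([0.5037, 0.3711])]
[0.4761 0.3967] [0.4698 0.353 ] [0.6477 0.3725] [0.6417 0.3299] 0.044151783655929484 0.04302046024858402
-8.027237510431952
-7.653582885533535
((0.644825279712677, 0.026742253452539444), (0.05972563475370407, 0.07972098886966705), 80.35397338867188)
```

```bash
python3 -m handwheel '[[1,0.44,-0.34,1,0,0,0],[1,0,0,1,0,0,0],[1,0,0,1,0,0,0],[1,0,0,1,0,0,0],[1,0,0,1,0,0,0]]' >/dev/null
python3 -m handwheel '[[1,0,0,1,0,0,0],[1,0,0,0.95,0,0,0],[1,0,0,0,0,0,0],[-1,0,0,0,0,0,0],[-1,0,0,0,0,0,0]]'
python3 -m handwheel '[[-1,0,0,0,0,0,0],[-1,0,0,0,0,0,0],[-1,0,0,0,0,0,0],[-1,0,0,0,0,0,0],[-1,0,0,0,0,0,0]]'
python3 -m handwheel '[[-1,0,0,-0.4,0,0,0],[-1,0,0,-1,0,0,0],[-1,0,0,-1,0,0,0],[-1,0,0,0,0,0,0]]'
```

```text
clock: 17.18
tool_pos: [0.5035, 0.3715, 0.2267]
orientation: [-179.9, -0.1, -8.1]
force: [-1.2, 0.0, 0.2]
opening: 0.073
gripper_force: 0.0
clock: 17.8
tool_pos: [0.5031, 0.3712, 0.2254]
orientation: [180.0, 0.0, -8.1]
force: [0.1, 0.3, 1.1]
opening: 0.0234
gripper_force: 0.0
clock: 18.3
tool_pos: [0.5036, 0.3718, 0.2881]
orientation: [-179.8, -0.1, -8.1]
force: [0.1, 0.4, -2.0]
opening: 0.0202
gripper_force: 29.9
```

The pusher is held. I carry it to the hatch axis behind the carton, keeping short of the shelf, then lower it until I feel the counter so that I know its height.

```bash
python3 -m handwheel '[[-1,-0.6,0,0,0,0,0.33],[-1,-0.5,0,0,0,0,0],[-1,0,1,0,0,0,0],[-1,0,1,0,0,0,0],[-1,0,1,0,0,0,0]]' >/dev/null
python3 -m handwheel '[[-1,0,1,0,0,0,0],[-1,0,1,0,0,0,0],[-1,0,1,0,0,0,0],[-1,0,1,0,0,0,0],[-1,0,1,0,0,0,0]]' >/dev/null
python3 -m handwheel '[[-1,0,1,0,0,0,0],[-1,0,1,0,0,0,0],[-1,0,1,0,0,0,0],[-1,0,1,0,0,0,0],[-1,0,0.5,0,0,0,0]]'
python3 -m handwheel '[[-1,0,0,1,0,0,0],[-1,0,0,1,0,0,0],[-1,0,0,0.2,0,0,0],[-1,0,0,0,0,0,0]]'
python3 - <<'E'
from h import *
s=snapshot("scene");t=snapshot("top")
a=cv2.resize(s["color"][150:300,150:350,::-1],(800,600),interpolation=cv2.INTER_CUBIC)
cv2.imwrite("pics/s4.png",a)
E
```

```text
clock: 20.18
tool_pos: [0.4208, 0.0662, 0.2854]
orientation: [-180.0, 0.0, -10.1]
force: [-0.5, 0.2, -0.5]
opening: 0.02
gripper_force: 29.9
clock: 20.68
tool_pos: [0.4216, 0.0679, 0.2306]
orientation: [180.0, 0.0, -10.0]
force: [-0.8, -0.4, -1.1]
opening: 0.02
gripper_force: 29.9
```

View pics/s4.png

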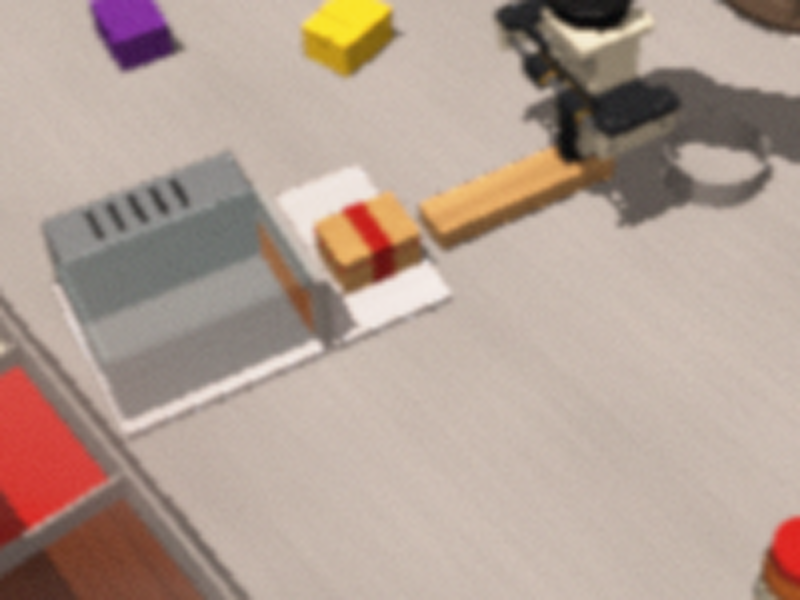

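The scene crop shows the pusher tip at (435,225) just short of the shelf, in line with the carton at (370,240) and the orange flap at (285,275). Now I feel for the counter.

```bash
for i in 1; do python3 -m handwheel '[[-1,0,0,0.08,0,0,0],[-1,0,0,0,0,0,0]]'|sed -n '2p;4p'
python3 -m handwheel '[[-1,0,0,0.08,0,0,0],[-1,0,0,0,0,0,0]]'|sed -n '2p;4p'
python3 -m handwheel '[[-1,0,0,0.08,0,0,0],[-1,0,0,0,0,0,0]]'|sed -n '2p;4p';done
```

```text
tool_pos: [0.4213, 0.0679, 0.2287]
force: [0.9, -1.0, -1.6]
tool_pos: [0.4212, 0.0678, 0.2263]
force: [0.2, -0.8, -1.6]
tool_pos: [0.4214, 0.0679, 0.2259]
force: [-9.0, -0.4, 24.3]
```

```bash
python3 -m handwheel '[[-1,0,0,-0.8,0,0,0],[-1,0,0,0,0,0,0],[-1,0.8,0,0,0,0,0],[-1,0.6,0,0,0,0,0],[-1,0.6,0,0,0,0,0]]'
python3 -m handwheel '[[-1,0.6,0,0,0,0,0],[-1,0.6,0,0,0,0,0],[-1,0.6,0,0,0,0,0],[-1,0.6,0,0,0,0,0],[-1,0,0,0,0,0,0]]'
```

```text
clock: 22.15
tool_pos: [0.471, 0.0588, 0.2438]
orientation: [180.0, 0.1, -10.1]
force: [-1.9, -0.2, -0.6]
opening: 0.0198
gripper_force: 30.0
clock: 22.78
tool_pos: [0.5311, 0.0486, 0.2444]
orientation: [-180.0, -0.1, -10.1]
force: [0.2, 0.6, -1.6]
opening: 0.0197
gripper_force: 30.0
```

```bash
python3 -m handwheel '[[-1,0.6,0,0,0,0,0],[-1,0.6,0,0,0,0,0],[-1,0.6,0,0,0,0,0],[-1,0.6,0,0,0,0,0],[-1,0.6,0,0,0,0,0]]'
python3 -m handwheel '[[-1,0.6,0,0,0,0,0],[-1,0.4,0,0,0,0,0],[-1,0.3,0,0,0,0,0],[-1,0.2,0,0,0,0,0],[-1,0,0,0,0,0,0]]'
python3 - <<'E'
from h import *
s=snapshot("scene")
a=cv2.resize(s["color"][170:245,140:240,::-1],(800,600),interpolation=cv2.INTER_CUBIC)
cv2.imwrite("pics/s5.png",a)
E
```

```text
clock: 23.4
tool_pos: [0.6044, 0.0353, 0.2444]
orientation: [180.0, 0.0, -10.1]
force: [-1.7, 1.4, -0.8]
opening: 0.0197
gripper_force: 30.0
clock: 24.02
tool_pos: [0.6408, 0.0289, 0.2444]
orientation: [-180.0, -0.0, -10.1]
force: [1.6, 0.4, -2.0]
opening: 0.0199
gripper_force: 30.0
```

View pics/s5.png

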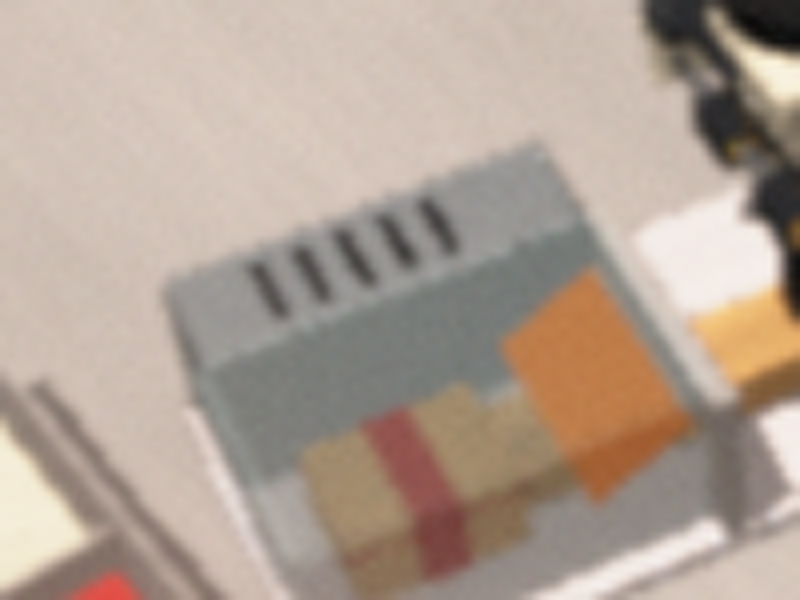

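The pusher lies under the open orange flap (600,385), and the carton (420,490) is past the flap's edge. I withdraw the pusher straight out and carry it back to its free area.

```bash
python3 -m handwheel '[[-1,-0.6,0,0,0,0,0],[-1,-0.8,0,0,0,0,0],[-1,-0.8,0,0,0,0,0],[-1,-0.8,0,0,0,0,0],[-1,-0.8,0,0,0,0,0]]' >/dev/null
python3 -m handwheel '[[-1,-0.8,0,0,0,0,0],[-1,-0.8,0,0,0,0,0],[-1,-0.9,0,0,0,0,0],[-1,-0.9,0,0,0,0,0],[-1,-0.9,0,0,0,0,0]]'
python3 -m handwheel '[[-1,-0.7,0,0,0,0,0],[-1,0,-0.5,-1,0,0,0],[-1,0,-1,0,0,0,0],[-1,0,-1,0,0,0,0],[-1,0,-1,0,0,0,0]]' 
python3 -m handwheel '[[-1,0,-1,0,0,0,0],[-1,0,-1,0,0,0,0],[-1,0,-1,0,0,0,0],[-1,0,-1,0,0,0,0],[-1,0,-1,0,0,0,0]]' >/dev/null
python3 -m handwheel '[[-1,0,-1,0,0,0,0],[-1,0,-1,0,0,0,0],[-1,0,-0.5,0,0,0,0],[-1,0,0,1,0,0,0],[-1,0,0,0,0,0,0]]'
```

```text
clock: 25.32
tool_pos: [0.4395, 0.0643, 0.2448]
orientation: [-179.9, -0.1, -10.0]
force: [-0.3, -0.2, -1.2]
opening: 0.0198
gripper_force: 30.0
clock: 25.95
tool_pos: [0.4388, 0.1545, 0.2697]
orientation: [-180.0, -0.0, -10.1]
force: [-0.0, -0.3, -0.6]
opening: 0.0199
gripper_force: 30.0
clock: 27.2
tool_pos: [0.4712, 0.3376, 0.2427]
orientation: [179.8, 0.1, -10.1]
force: [-0.9, -0.7, -1.4]
opening: 0.0198
gripper_force: 30.0
```

```bash
python3 -m handwheel '[[-1,0,0,0.35,0,0,0],[-1,0,0,0.25,0,0,0],[-1,0,0,0,0,0,0]]'|sed -n '2p;4p'
python3 -m handwheel '[[-1,0,0,0.04,0,0,0],[-1,0,0,0.03,0,0,0],[-1,0,0,0,0,0,0]]'|sed -n '2p;4p'
```

```text
tool_pos: [0.4718, 0.3379, 0.2292]
force: [-0.2, -0.3, -1.5]
tool_pos: [0.4718, 0.3382, 0.2278]
force: [-0.2, -0.0, -1.1]
```

```bash
python3 -m handwheel '[[-1,0,0,0.04,0,0,0],[-1,0,0,0,0,0,0],[-1,0,0,0,0,0,0]]'|sed -n '2p;4p'
python3 -m handwheel '[[1,0,0,0,0,0,0],[1,0,0,0,0,0,0],[1,0,0,0,0,0,0],[1,0,0,0,0,0,0],[1,0,0,0,0,0,0]]'
python3 -m handwheel '[[1,0,0,-0.6,0,0,0],[1,0,0,-1,0,0,0],[1,0,0,-1,0,0,0],[1,0,0,-1,0,0,0],[1,0,0,-1,0,0,0]]' >/dev/null
python3 -m handwheel '[[1,0,0,-1,0,0,0],[1,0,0,-1,0,0,0],[1,0,0,0,0,0,0],[1,0,0,0,0,0,0],[1,0,0,0,0,0,0]]'
python3 - <<'E'
from h import *
s=snapshot("scene")
a=cv2.resize(s["color"][150:300,150:350,::-1],(800,600),interpolation=cv2.INTER_CUBIC)
a[:260,420:]=cv2.resize(s["color"][175:240,140:235,::-1],(380,260),interpolation=cv2.INTER_CUBIC)
cv2.imwrite("pics/s6.png",a)
E
```

```text
tool_pos: [0.4719, 0.3382, 0.2267]
force: [-0.6, -0.5, -1.5]
clock: 28.95
tool_pos: [0.4718, 0.3382, 0.2267]
orientation: [-180.0, -0.0, -10.1]
force: [-0.3, -0.6, -0.1]
opening: 0.0643
gripper_force: 0.0
clock: 30.2
tool_pos: [0.4716, 0.338, 0.3911]
orientation: [179.9, 0.0, -10.1]
force: [-0.0, 0.1, 0.5]
opening: 0.0875
gripper_force: 0.0
```

View pics/s6.png

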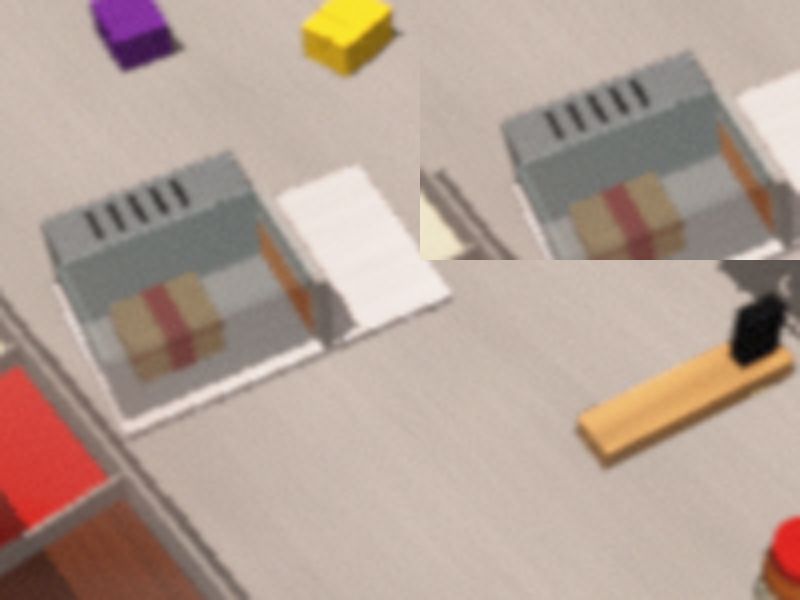

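The carton is upright inside at (168,325), the flap is shut at (285,275), and the pusher stands flat on the counter at (690,390), clear of the hatch. I hand the job in.

```bash
python3 -c "from plant import *;print(close_job())"
```

```text
the job is handed in; nothing more can be done
None
```

I handed the job in at about 30 s on the clock: in the last picture the brown carton is upright inside the hatch, the flap is shut behind it, and the pusher stands let go on the counter, clear of the shelf and hatch; no verdict was returned.

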